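# Half-strip exposure: set the sleeve to 4, then hold the sprung shutter half open

## Task

Make a half-strip exposure on the darkroom bench: first turn the black sleeve of the exposure unit to the four-pip mark and let go of it, keeping the exposer's shutter shut until then. Then slide the exposer's sprung shutter open to half its travel, never letting it past three quarters, and hold it still there with the fingers: the program finishes while still holding the shutter half open. Leave the bottle, the focus finder and the paper box where they stand.

Things in the scene. Friction and masses are not known exactly. Their poses are not given: they have to be found in the camera images.
- dial_unit: Exposure unit, fixed: grey box 120 x 120 x 30 mm high, an upright knurled black sleeve at the middle of its top. Origin: centre of the underside, on the sleeve's axis; z up. Round the sleeve six white marks of 1 to 6 raised pips, 0.45 rad (25.8 deg) apart, rising clockwise from above; the 4 mark lies towards the box's own -x, the face to the robot (box yaw within 0.5 rad).
- sleeve (a joint): Turn of the sleeve, rad, growing clockwise from above: 0 = 1 pip, 0.45 = 2, 0.90 = 3, 1.35 = 4, 1.80 = 5, 2.25 = 6 (end stops at 0 and 2.25). It clicks into a detent at each mark (about 0.04 N m to pass a click, slight play in it); it starts at 3 or below.
- sleeve_grip (a point): Point on the sleeve's axis at grip height, 56 mm above the bench. The knurled part is 44 mm across, from 36 to 70 mm above the bench, over a skirt 54 mm across (31 to 37 mm high). A fixed steel post, 19 mm across, stands in the sleeve and ends 77 mm above the bench.
- sleeve_line (a point): Outer end of the white pointer line on the sleeve's top rim, 22 mm from the sleeve's axis, 70 mm above the bench; a second short white dash stands below it on the skirt. The line points at the mark that is set.
- exposer: Strip exposer, fixed: grey lamp box 110 (x) x 180 (y) x 45 mm high, two dark rails along y on it (tops at 53 mm), an aluminium shutter plate between them over a window at the -y end. Origin: centre of the underside. The shutter opens along the box's own +y. White rail ticks show the tab's centre when shut (y = -30 mm), half open (y = 0, longer tick), fully open (y = +30 mm).
- shutter (a joint): Opening of the shutter in m, 0 shut to 0.060 fully open; half travel = 0.030. A spring closes it: 3 N when shut, rising by 0.2 N per mm (9 N at half, 15 N fully open); it slides shut when let go.
- tab_top (a point): Centre of the top of the shutter's upright tab, 84 mm above the bench; moves with the shutter. The tab is 36 mm wide (exposer's x) by 12 mm thick (exposer's y, the sliding direction), from 50 to 84 mm above the bench, at the exposer's local (0, -0.030 + opening).
- bottle: Bystander: white bottle with black cap, 64 mm across, about 150 mm high, loose. Origin under its centre.
- focuser: Bystander: small black focus finder, 50 x 60 mm foot, 60 mm high, loose. Origin under its centre.
- paper_box: Bystander: flat paper box 184 x 134 x 28 mm high, loose. Origin under its centre.
Things that resemble listed ones, but are neither listed nor needed, are in the scene too. What is shaped like the dial_unit but blue, pink or yellow is not meant.

How it is judged:
By the outcome, as a careful person would: the job done as asked, in the order asked, and still so for the second after the job is handed in, while the arm keeps its last pose, push and grip.
It also fails if it takes over 48 s, if anything falls off the work surface, if the arm or the gripper's body presses on something with over 40 N, if the wrist force passes 120 N, or if a joint passes its speed limit or range.

## Robot

A 6-joint arm with a two-finger parallel gripper is mounted at the origin on the work surface. World frame = base frame: x ahead of the robot, y to its left, z up, the work surface at z = 0. Lengths are in m, angles in rad, forces in N, time in s.
With the tool pointing down it reaches from about 0.25 to 0.775 m from the base axis. Payload 8.9 kg.
Tool frame: the origin (TCP) lies at the very end of the fingers, on their centre line; the grasp point (between the pads) lies 19 mm behind it; z points along the fingers, y is the line along which they close (so a half turn about z gives the same grasp; the last joint's range is limited). The gripper opens to 85 mm and grips with 20 to 120 N. Pads are 22 mm wide; open, the fingers measure 114 mm over their backs; the gripper's body (76 mm by 85 mm) begins 54 mm behind the grasp point. The pads swing forward as they close: fully open they stand 13 mm farther back than shut.
Start: joints at [1.008, 0.291, -0.153, 1.127, 0, 1.431], TCP at [0.216, 0.479, 0.231] pointing down, gripper open.
Joint ranges: [-2.52, 2.52], [-0.91, 1.74], [-1.3, 1.37], [-1.96, 2.02], [-1.52, 1.47], [-3.14, 3.14]. Speed limits (rad/s): [2.22, 2.22, 2.79, 3.14, 3.14, 3.14].

## Interface

Orientations are given as a unit quaternion [w, x, y, z].
In Python, from station import manip, camera, calibration, spot_in gives the robot as it stands. The module is installed in compiled form; this text tells all that it offers.
- The arm moves only by the tool servo_tool, never from a script. Its arguments are lists of equal length, an entry for each row: "fingers": the opening, from -1 (shut) to 1 (fully open); "linear": the shift along the tool's x, y, z in cm, a list of three; "turn": the turn about the tool's z in rad. A call has 1 to 20 rows; each row shifts and turns the commanded pose from where the row before left it, along the tool's axes as they then stand; what a row does not reach is not made up. A row lasts 1/8 s, in which the tool goes at most 62.5 mm and 10.7 degrees, less where a joint would pass 70% of its speed; a pose out of reach is approached as far as the arm can. A call is refused whole if a number of a shift passes 6.25 or a number of a turn 0.188, either way. A call with a gripper value outside its range is refused whole. The fingers move at their own pace and stop on an object; "force" is the grip in N (left out, the last holds). Time passes only in rows, so rows that do not move let the fingers close. It gives the time, the measured TCP pose, the force, the opening and the grip force at its end, in the units of the state.
- manip.state(): the state, without advancing time (a new reading comes with each control period).
- camera(name): name is "side" or "top" or "wrist"; returns the picture (480x640x3 uint8, red, green, blue); there is no depth.
- calibration(name): a dict with "vfov" (degrees; the focal length in pixels is half the picture's height over the tangent of half this angle, whatever the lens; pixels are square), "cx", "cy" (the principal point, pixels), "k1" (the pictures are not rectified: a ray, as slopes to the right and down, at radius r is drawn at 1 + k1 r^2 times it, then the intrinsics apply), "rvec" (rotation vector, rad) and "tvec" (3), from world to camera coordinates, as OpenCV has them; the wrist camera has in their place "hand_eye" (4x4, takes a point from camera to tool coordinates, whose origin is the TCP and whose axes are the flange's). Camera axes: x right, y down, z forward; pixel columns grow to the right and rows downward; lengths in m; the calibration is good to about 2 mm. A picture is of the moment at which its call begins: read the wrist's pose just before it. calibration takes no time and is no camera call.
- manip.sign_off(): hands the job in; it is judged then, once.
Trained networks look in the newest picture that a camera, given by its name, has taken for a name from the list of things; names that differ only in an ending like _2 or _b are one class to them, and where a whole thing is asked for, a point or a joint stands for the part that bears it (a point fixed in the world has none). Each returns a list of dicts, best first, with "conf" (0 to 1); they miss things now and then, are a little off and sometimes report something else, mostly with a low value. They report only what shows in the picture. A call takes as long as a camera call. They do not tell look-alikes from the thing itself.
- spot_in(thing, camera): "location" ([column, row] in pixels, amid what is visible of it).
The state is a dict: "time": time; "qpos": joint angles; "joint_velocities": joint speeds; "tau": joint torques, N m; "position": TCP position; "eef_rot": TCP orientation; "force": force on the tool from outside, world axes, zero at the start; "moment": the same for the moment, N m; "grip_width": finger opening in m; "grasp_force": force on a finger pad.
Only numpy, scipy, OpenCV 4.12 (cv2) and the standard library are available. Lean on these libraries where they do the work, as an engineer would, in place of code of your own. Each camera call takes 0.05 s, during which the arm holds its last target. There are 200 camera calls.

## Working session

There is one attempt and no reset: what is moved stays moved. The work goes in short steps, Python scripts to look and compute and a tool call to move; the robot and the scene stay as the last step left them, time stands still between calls to the robot, and variables do not carry over. Pictures are saved under pics/ and viewed, at most 10 in all, crops included, and the job is handed in when it is done.

Besides the shell and the picture viewer there is one more tool, called after "Call:" by a JSON object that holds its "op" and its "data". servo_tool: Moves the arm, as the interface text tells. Its arguments: {"type":"object","properties":{"fingers":{"type":"array"},"linear":{"type":"array"},"turn":{"type":"array"},"force":{"type":"number"}},"required":["fingers","linear","turn"]}

```bash
mkdir -p pics
cat > h.py <<'E'
import numpy as np, cv2
from station import manip, camera, calibration, spot_in
from scipy.spatial.transform import Rotation as R
def K(c): 
    f=240/np.tan(np.radians(c["vfov"])/2); return np.array([[f,0,c["cx"]],[0,f,c["cy"]],[0,0,1.]]), np.array([c["k1"],0,0,0,0.])
def ext(name,st=None):
    c=calibration(name)
    if name!="wrist": return cv2.Rodrigues(np.array(c["rvec"],float))[0],np.array(c["tvec"],float).ravel()
    q=st["eef_rot"]; Rt=R.from_quat([q[1],q[2],q[3],q[0]]).as_matrix(); H=np.array(c["hand_eye"])
    Rc=Rt@H[:3,:3]; tc=Rt@H[:3,3]+np.array(st["position"]); return Rc.T,-Rc.T@tc
def px2w(name,px,z,st=None):
    k,d=K(calibration(name)); Rm,t=ext(name,st)
    u=cv2.undistortPoints(np.array(px,float).reshape(-1,1,2),k,d,None,None).reshape(-1,2)
    C=-Rm.T@t; D=np.c_[u,np.ones(len(u))]@Rm; s=(z-C[2])/D[:,2]; return C+s[:,None]*D
def w2px(name,P,st=None):
    k,d=K(calibration(name)); Rm,t=ext(name,st)
    return cv2.projectPoints(np.array(P,float).reshape(-1,3),cv2.Rodrigues(Rm)[0],t,k,d)[0].reshape(-1,2)
E
python3 - <<'E'
from h import *
s=manip.state(); print(s["time"],s["position"],s["eef_rot"],s["grip_width"])
for n in ["top","side"]:
    im=camera(n); cv2.imwrite(f"pics/{n}0.png",im[:,:,::-1])
    print(n,{k:np.round(v,3) for k,v in calibration(n).items()})
    for t,z in [("dial_unit",.03),("sleeve_grip",.056),("sleeve_line",.07),("exposer",.045),("tab_top",.084)]:
        for r in spot_in(t,n)[:4]: print(t,np.round(r["location"]),round(r["conf"],2),np.round(px2w(n,r["location"],z)[0],3))
E
```

```text
0.0 [0.21565777 0.47819586 0.23075151] [-2.25937673e-04  2.10337420e-01  9.77628647e-01 -5.89590089e-04] 0.08553651913432649
top {'vfov': np.float64(45.529), 'cx': np.float64(324.266), 'cy': np.float64(242.851), 'k1': np.float64(-0.072), 'rvec': array([ 2.154, -2.221,  0.061]), 'tvec': array([0.025, 0.552, 1.515])}
dial_unit [295. 324.] 0.97 [0.338 0.092 0.03 ]
dial_unit [378. 328.] 0.96 [ 0.322 -0.126  0.03 ]
dial_unit [234. 187.] 0.81 [0.71  0.246 0.03 ]
dial_unit [215. 305.] 0.77 [0.396 0.303 0.03 ]
sleeve_grip [297. 325.] 0.72 [0.34  0.084 0.056]
sleeve_grip [375. 328.] 0.69 [ 0.325 -0.117  0.056]
sleeve_grip [211. 309.] 0.65 [0.386 0.308 0.056]
sleeve_grip [241. 185.] 0.63 [0.71  0.224 0.056]
sleeve_line [294. 326.] 0.78 [0.337 0.091 0.07 ]
sleeve_line [379. 330.] 0.68 [ 0.321 -0.127  0.07 ]
sleeve_line [214. 310.] 0.65 [0.386 0.296 0.07 ]
sleeve_line [275. 258.] 0.62 [0.515 0.135 0.07 ]
exposer [398. 251.] 0.8 [ 0.524 -0.184  0.045]
exposer [314. 168.] 0.49 [0.751 0.029 0.045]
tab_top [415. 257.] 0.82 [ 0.506 -0.224  0.084]
side {'vfov': np.float64(52.563), 'cx': np.float64(317
[... 168 characters left out ...]
 [0.69  0.205 0.03 ]
dial_unit [217. 296.] 0.62 [0.314 0.071 0.03 ]
dial_unit [187. 245.] 0.62 [0.366 0.275 0.03 ]
dial_unit [278. 353.] 0.61 [ 0.308 -0.137  0.03 ]
sleeve_grip [267. 243.] 0.93 [0.492 0.118 0.056]
sleeve_grip [218. 285.] 0.85 [0.321 0.073 0.056]
sleeve_grip [185. 233.] 0.84 [0.373 0.288 0.056]
sleeve_grip [304. 196.] 0.83 [0.706 0.216 0.056]
sleeve_line [280. 343.] 0.97 [ 0.304 -0.149  0.07 ]
sleeve_line [187. 235.] 0.91 [0.363 0.258 0.07 ]
sleeve_line [266. 238.] 0.78 [0.495 0.122 0.07 ]
sleeve_line [299. 198.] 0.78 [0.675 0.202 0.07 ]
exposer [372. 314.] 0.62 [ 0.506 -0.201  0.045]
exposer [269. 239.] 0.43 [0.517 0.14  0.045]
tab_top [383. 314.] 0.53 [ 0.488 -0.24   0.084]
```

View pics/top0.png

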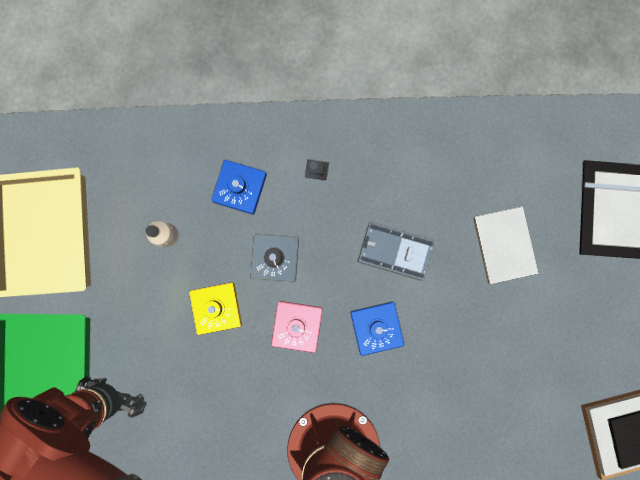

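View pics/side0.png

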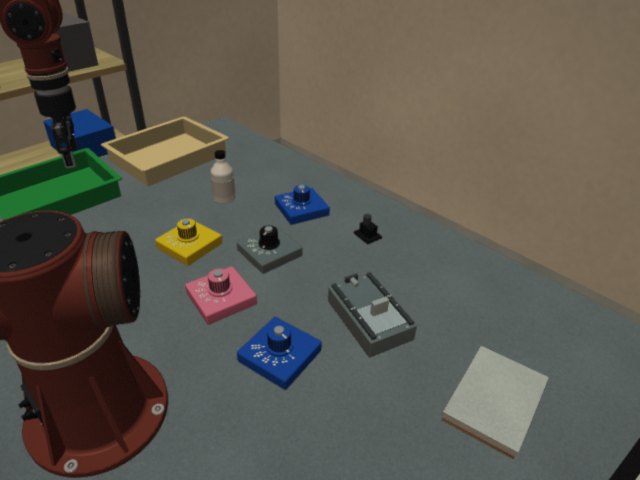

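The things shaped like the dial_unit, in top-view pixels, are blue (238,186), blue (378,328), pink (297,326), yellow (214,309) and grey with a black sleeve (275,258). The grey one fits, because the description says a grey box with a black sleeve. The exposer is at (397,250) with its tab at about (409,255). Its bright shutter plate is at the right end, so that is its -y end and it opens towards world +y.

```bash
cat >> h.py <<'E'
def axes(s):
    q=s["eef_rot"]; return R.from_quat([q[1],q[2],q[3],q[0]]).as_matrix()
def shift(s,target): return np.round(axes(s).T@(np.array(target)-s["position"])*100,2)
E
python3 - <<'E'
from h import *
s=manip.state(); print(np.round(calibration("wrist")["hand_eye"],3),calibration("wrist")["vfov"])
print(px2w("top",[275,258],.07),px2w("side",[268,231],.077),px2w("top",[[410,254]],.084),px2w("side",[380,302],.084))
im=cv2.imread("pics/top0.png")[220:300,235:445]; cv2.imwrite("pics/crop1.png",cv2.resize(im,None,fx=3.8,fy=3.8,interpolation=cv2.INTER_CUBIC))
print(axes(s).round(3), shift(s,[.44,.12,.26]))
E
```

```text
[[ 0.    -0.959 -0.283  0.072]
 [ 1.     0.     0.     0.   ]
 [ 0.    -0.283  0.959 -0.143]
 [ 0.     0.     0.     1.   ]] 60.729876801878795
[[0.51397036 0.13624831 0.07      ]] [[0.50864239 0.13218698 0.077     ]] [[ 0.51315599 -0.21071531  0.084     ]] [[ 0.51027709 -0.21357186  0.084     ]]
[[-0.912  0.411  0.   ]
 [ 0.411  0.912  0.   ]
 [-0.     0.    -1.   ]] [-35.17 -23.47  -2.87]
```

View pics/crop1.png

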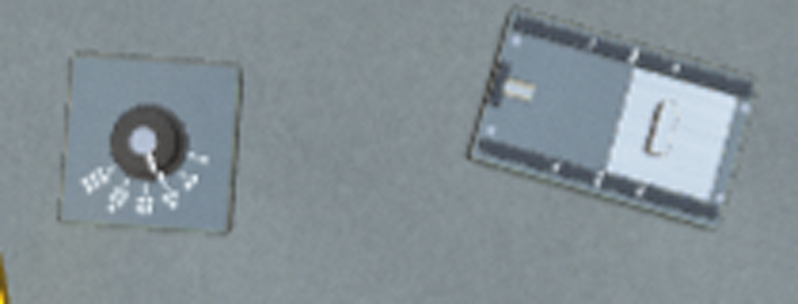

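The crop confirms the grey unit with the black sleeve. Its pip marks 1 to 6 run clockwise from the right (205,158) to the left (95,180), and the line points near mark 3 at (165,188). The exposer is shut, with its tab at (660,128) by the right tick and its longer half ticks at the middle. I'll move to a wrist view next.

Call:
{"op": "servo_tool", "data": {"fingers": [1, 1, 1, 1, 1, 1, 1, 1, 1, 1], "linear": [[-3.5, -2.3, -0.3], [-3.5, -2.3, -0.3], [-3.5, -2.3, -0.3], [-3.5, -2.3, -0.3], [-3.5, -2.3, -0.3], [-3.5, -2.3, -0.3], [-3.5, -2.3, -0.3], [-3.5, -2.3, -0.3], [-3.5, -2.3, -0.3], [-3.5, -2.3, -0.3]], "turn": [0, 0, 0, 0, 0, 0, 0, 0, 0, 0]}}

```text
time: 1.85
position: [0.441, 0.1237, 0.2616]
eef_rot: [0.0, 0.21, 0.978, 0.0]
force: [1.6, -0.1, 0.9]
grip_width: 0.0853
grasp_force: 0.0
```

Run:
```python
from h import *
s=manip.state(); print(s["time"],s["position"],s["qpos"]); im=camera("wrist"); cv2.imwrite("pics/w1.png",im[:,:,::-1])
for t,z in [("sleeve_grip",.056),("sleeve_line",.07),("dial_unit",.03)]:
    for r in spot_in(t,"wrist")[:3]: print(t,np.round(r["location"]),round(r["conf"],2),np.round(px2w("wrist",r["location"],z,s)[0],3))
```

```text
1.85 [0.44103826 0.12373491 0.26157944] [ 1.13636059e-01  1.46102484e-01 -2.59904706e-01  1.16424746e+00
  8.27615748e-05  5.37488179e-01]
sleeve_grip [377. 261.] 0.97 [0.508 0.144 0.056]
sleeve_grip [235. 101.] 0.88 [0.332 0.091 0.056]
sleeve_grip [491.  58.] 0.79 [0.386 0.294 0.056]
sleeve_line [376. 261.] 0.88 [0.502 0.143 0.07 ]
sleeve_line [497.  57.] 0.65 [0.387 0.293 0.07 ]
sleeve_line [240. 102.] 0.62 [0.337 0.097 0.07 ]
dial_unit [241.  99.] 0.94 [0.33  0.092 0.03 ]
dial_unit [543. 340.] 0.83 [0.673 0.271 0.03 ]
dial_unit [378. 255.] 0.77 [0.512 0.146 0.03 ]
```

View pics/w1.png

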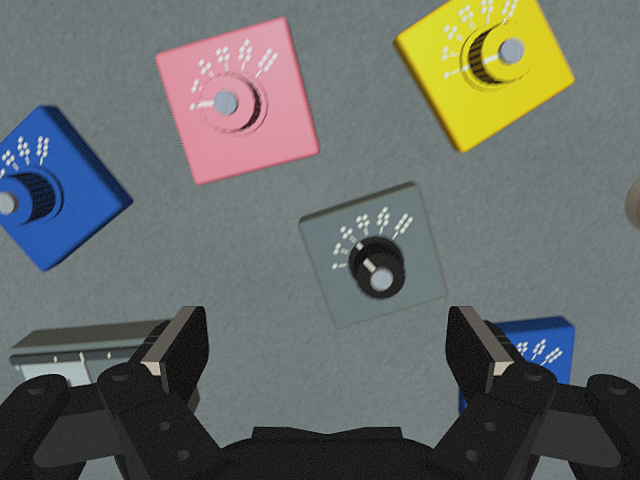

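The wrist view shows the post top at (381,279), the line outer end at about (359,260), and the marks from 1 at (336,266) to 6 at (403,222). I'll fit these.

Run:
```python
from h import *
s=manip.state()
im=cv2.imread("pics/w1.png")
c=px2w("wrist",[[300,221],[416,183],[446,296],[334,327]],.03,s); print(c.round(3),c.mean(0).round(4))
e=c[1]-c[2]; 
a=px2w("wrist",[381,279],.077,s)[0]; print("post",a.round(4))
l=px2w("wrist",[359,260],.07,s)[0]
cen=c.mean(0)
for z,ps in [(.031,[[336,266],[340,249],[351,236],[365,227],[385,222],[403,224]])]:
    P=px2w("wrist",ps,z,s)
    for p in P: print(np.degrees(np.arctan2(*(p-cen)[1::-1])).round(1),np.degrees(np.arctan2(*(p-a)[1::-1])).round(1),np.hypot(*(p-a)[:2]).round(3))
print("line",[np.degrees(np.arctan2(*(l-q)[1::-1])).round(1) for q in (cen,a)],np.hypot(*(l-a)[:2]))
d=(c[2]-c[1]); print("edge",np.degrees(np.arctan2(d[1],d[0])))
d=(c[3]-c[0]); print("edge",np.degrees(np.arctan2(d[1],d[0])))
cr=im[175:335,290:455]; cv2.imwrite("pics/w1c.png",cv2.resize(cr,None,fx=3.6,fy=3.6,interpolation=cv2.INTER_CUBIC))
```

```text
[[0.45  0.093 0.03 ]
 [0.461 0.206 0.03 ]
 [0.58  0.193 0.03 ]
 [0.565 0.077 0.03 ]] [0.5139 0.1421 0.03  ]
post [0.5155 0.1421 0.077 ]
-104.4 -106.6 0.038
-132.3 -134.1 0.036
-160.3 -161.1 0.034
172.6 172.9 0.036
142.4 143.8 0.04
119.6 121.3 0.045
line [np.float64(-151.0), np.float64(-152.7)] 0.023904154323787466
edge -6.106400417120573
edge -8.059044505718695
```

View pics/w1c.png

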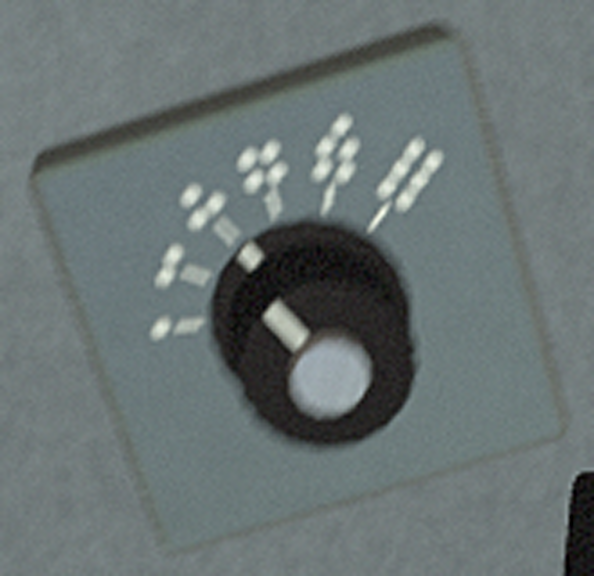

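The skirt dash at (250,255) is aligned with the three-pip mark at (200,205), so the sleeve is at 3 and needs +0.45 rad. Its axis is at about (0.515, 0.142).

Call:
{"op": "servo_tool", "data": {"fingers": [1, 1, 1, 1, 1, 1, 1], "linear": [[-3, 2.3, 2], [-3, 2.4, 2], [0, 0, 4.5], [0, 0, 4.5], [0, 0, 4.5], [0, 0, 4.5], [0, 0, 0]], "turn": [0, 0, 0, 0, 0, 0, 0]}}

```text
time: 2.92
position: [0.5109, 0.1438, 0.0389]
eef_rot: [-0.003, 0.21, 0.978, -0.001]
force: [-0.3, -0.4, -0.1]
grip_width: 0.0854
grasp_force: 0.0
```

Call:
{"op": "servo_tool", "data": {"fingers": [-1, -1, -1, -1, -1, -1, -1, -1], "linear": [[0, 0, 0], [0, 0, 0], [0, 0, 0], [0, 0, 0], [0, 0, 0], [0, 0, 0], [0, 0, 0], [0, 0, 0]], "turn": [0, 0, 0, 0, 0, 0, 0, 0], "force": 30}}

```text
time: 3.92
position: [0.5155, 0.1431, 0.0432]
eef_rot: [0.001, 0.21, 0.978, 0.0]
force: [-2.1, -1.2, 8.9]
grip_width: 0.0432
grasp_force: 29.3
```

Run:
```python
from h import *
s=manip.state(); print(s["time"],s["position"],np.round(s["force"],1),np.round(s["moment"],2),axes(s).T@s["force"]); im=camera("wrist"); cv2.imwrite("pics/w2.png",im[:,:,::-1])
```

```text
3.925 [0.5155231  0.1431071  0.04324679] [-2.1 -1.2  8.9] [-0.22  0.38 -0.05] [ 1.41422554 -2.00137769 -8.93560237]
```

View pics/w2.png

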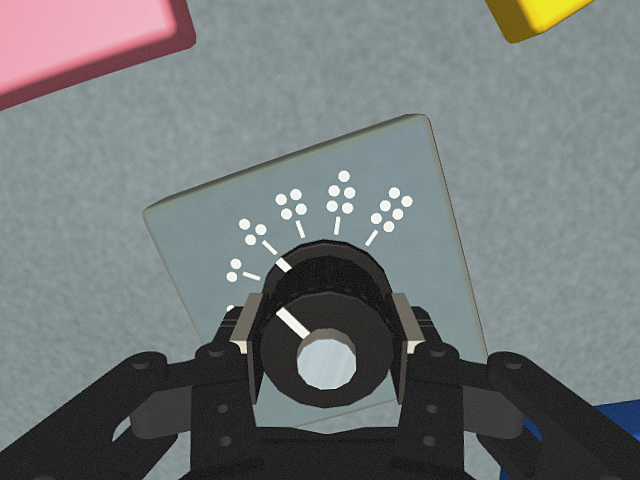

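The sleeve is well gripped and the line is still at 3. Next is the turn to 4.

Call:
{"op": "servo_tool", "data": {"fingers": [-1, -1, -1, -1, -1, -1, -1], "linear": [[0, 0, 0], [0, 0, 0], [0, 0, 0], [0, 0, 0], [0, 0, 0], [0, 0, 0], [0, 0, 0]], "turn": [0.1, 0.1, 0.1, 0.1, 0.07, 0, 0]}}

```text
time: 4.85
position: [0.5157, 0.1434, 0.0433]
eef_rot: [0.001, 0.432, 0.902, 0.001]
force: [-1.1, 1.1, 7.7]
grip_width: 0.0432
grasp_force: 29.3
```

Run:
```python
from h import *
s=manip.state(); print(s["time"],s["position"],np.round(s["force"],1),np.round(s["moment"],3),s["qpos"]); im=camera("wrist"); cv2.imwrite("pics/w3.png",im[:,:,::-1])
```

```text
4.85 [0.51574245 0.14335247 0.04327151] [-1.1  1.1  7.7] [-0.016  0.247  0.069] [ 1.34445318e-01  4.88412312e-01 -3.99880037e-01  6.79243038e-01
  8.75848415e-05  1.02835199e+00]
```

View pics/w3.png

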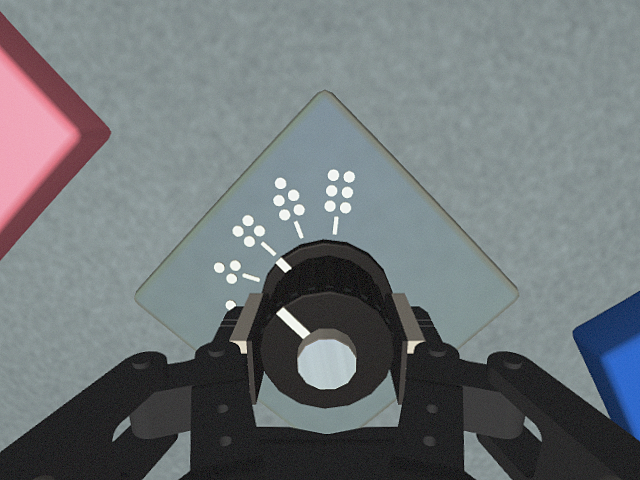

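The line and dash now point at the four-pip mark (249,231). I'll release and rise.

Call:
{"op": "servo_tool", "data": {"fingers": [1, 1, 1, 1, 1, 1, 1, 1, 1], "linear": [[0, 0, 0], [0, 0, 0], [0, 0, 0], [0, 0, 0], [0, 0, -4], [0, 0, -6], [0, 0, -6], [0, 0, -6], [0, 0, 0]], "turn": [0, 0, 0, 0, 0, 0, 0, 0, 0]}}

```text
time: 6.02
position: [0.5168, 0.1435, 0.266]
eef_rot: [0.003, 0.432, 0.902, 0.002]
force: [0.5, -0.8, -1.0]
grip_width: 0.0856
grasp_force: 0.0
```

Run:
```python
from h import *
s=manip.state(); print(s["time"],s["position"],s["eef_rot"]); im=camera("wrist"); cv2.imwrite("pics/w4.png",im[:,:,::-1])
p=w2px("wrist",[[.515,.142,.05]],s)[0].astype(int); print(p)
x,y=np.clip(p[0]-90,0,460),np.clip(p[1]-90,0,300); cv2.imwrite("pics/w4c.png",cv2.resize(im[y:y+180,x:x+180,::-1],None,fx=3,fy=3,interpolation=cv2.INTER_CUBIC))
t=[.45,-.19,.26]; print(shift(s,t))
```

```text
6.025 [0.51678317 0.14353519 0.26601708] [0.0034162  0.43212316 0.90180531 0.00225644]
[321 200]
[-21.81 -26.11   0.51]
```

View pics/w4c.png

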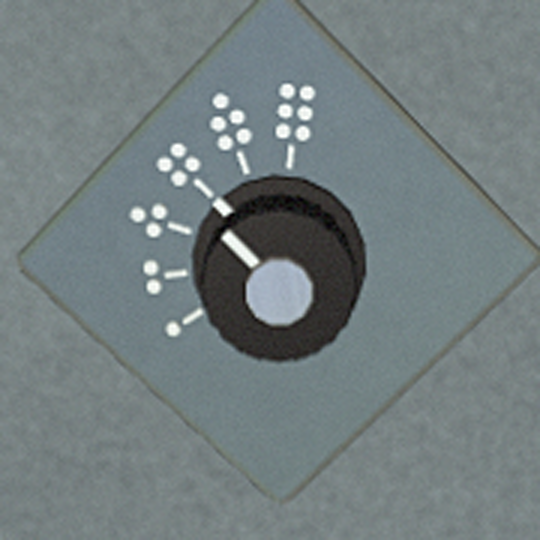

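The released sleeve stays clicked at the four-pip mark: dash (222,207), mark (203,187). Next is the exposer.

Call:
{"op": "servo_tool", "data": {"fingers": [1, 1, 1, 1, 1, 1, 1, 1, 1, 1, 1, 1], "linear": [[-2.7, -3.3, 0], [-2.7, -3.3, 0], [-2.7, -3.3, 0], [-2.7, -3.3, 0], [-2.7, -3.3, 0], [-2.7, -3.3, 0], [-2.7, -3.3, 0], [-2.7, -3.3, 0], [0, 0, 0], [0, 0, 0], [0, 0, 0], [0, 0, 0]], "turn": [0, 0, 0, 0, 0, 0, 0, 0, -0.15, -0.15, -0.15, 0]}}

```text
time: 7.58
position: [0.4432, -0.1902, 0.26]
eef_rot: [-0.001, 0.221, 0.975, 0.0]
force: [0.4, -0.5, -1.0]
grip_width: 0.0856
grasp_force: 0.0
```

Run:
```python
from h import *
s=manip.state(); print(s["time"],s["position"],s["eef_rot"]); im=camera("wrist"); cv2.imwrite("pics/w5.png",im[:,:,::-1])
for r in spot_in("tab_top","wrist")[:2]: print(r,px2w("wrist",r["location"],.084,s))
```

```text
7.575 [ 0.44320023 -0.19022833  0.25997453] [-1.19293690e-03  2.20639906e-01  9.75354514e-01  4.25634371e-04]
{'location': [330.1, 275.7], 'conf': 0.96} [[ 0.49362612 -0.21067243  0.084     ]]
```

View pics/w5.png

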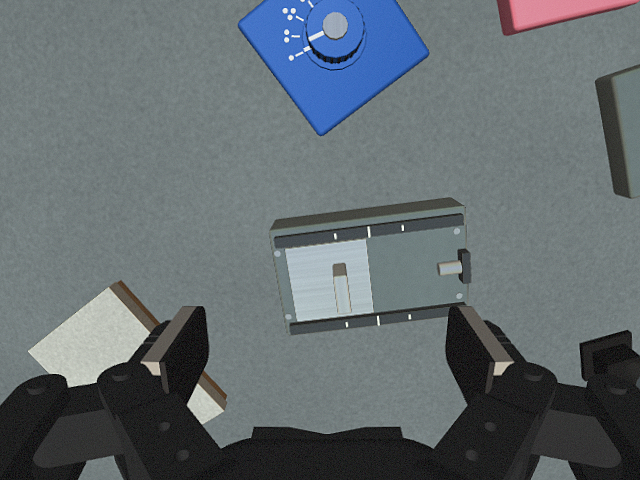

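The wrist view shows the tab's top face between about (335,276) and (352,313). The near-rail ticks are at (335,236), (369,231) and (403,228), and the far-rail ticks at (347,325), (378,321) and (409,317).

Run:
```python
from h import *
s=manip.state()
P=px2w("wrist",[[335,236],[369,231],[403,228],[347,325],[378,321],[409,317]],.053,s)
m=(P[:3]+P[3:])/2; print(m.round(4)); u=(P[2]-P[0]+P[5]-P[3])[:2]; v=(P[3:]-P[:3]).mean(0)[:2]
print("len",np.linalg.norm(u)/2,"yaw of +y",np.degrees(np.arctan2(u[1],u[0])),"x dir",np.degrees(np.arctan2(v[1],v[0])))
T=px2w("wrist",[[334.5,276.5],[346.5,275.5],[352,312],[337.5,314]],.084,s); print(T.round(4),T.mean(0).round(4))
C=px2w("wrist",[[277,255],[457,232],[459,296],[291,317]],.045,s).round(3); print(C,C.mean(0))
# refine with edge template: project model
y=axes(s)[:,1]; print("tool y",np.degrees(np.arctan2(y[1],y[0])))
im=cv2.imread("pics/w5.png"); 
yaw=np.arctan2(u[1],u[0]); d=np.array([np.cos(yaw),np.sin(yaw),0]); x=np.array([d[1],-d[0],0]); c=T.mean(0)
q=[c+a*x*.018+b*d*.006+[0,0,z] for z in(0,) for a,b in((-1,-1),(-1,1),(1,1),(1,-1))]
print(w2px("wrist",q,s).round(1))
```

```text
[[ 0.5155 -0.2096  0.053 ]
 [ 0.5245 -0.1808  0.053 ]
 [ 0.5342 -0.1525  0.053 ]]
len 0.0600841928457599 yaw of +y 71.87246937268127 x dir -18.307707259436757
[[ 0.4965 -0.2081  0.084 ]
 [ 0.5    -0.1986  0.084 ]
 [ 0.5326 -0.2085  0.084 ]
 [ 0.5289 -0.2205  0.084 ]] [ 0.5145 -0.2089  0.084 ]
[[ 0.469 -0.253  0.045]
 [ 0.52  -0.094  0.045]
 [ 0.581 -0.115  0.045]
 [ 0.531 -0.27   0.045]] [ 0.52525 -0.183    0.045  ]
tool y 64.37888311433419
[[333.  276. ]
 [347.2 274.3]
 [352.  313. ]
 [338.2 314.6]]
```

Call:
{"op": "servo_tool", "data": {"fingers": [1, 1, 1, 1, 1, 1, 1, 1, 1], "linear": [[0, 0, 0], [-3.7, 0.2, 2], [-3.7, 0.2, 2], [0, 0, 4], [0, 0, 4], [0, 0, 4], [0, 0, 3], [0, 0, 1.3], [0, 0, 0]], "turn": [-0.13, 0, 0, 0, 0, 0, 0, 0, 0]}}

```text
time: 8.8
position: [0.5152, -0.2094, 0.0579]
eef_rot: [-0.001, 0.157, 0.988, 0.0]
force: [0.8, -0.8, 0.1]
grip_width: 0.0856
grasp_force: 0.0
```

Run:
```python
from h import *
s=manip.state(); print(s["time"],s["position"],s["force"]); y=axes(s)[:,1]; print(np.degrees(np.arctan2(y[1],y[0])), shift(s,[.5145,-.209,.057]))
```

```text
8.8 [ 0.51516801 -0.20940756  0.05788918] [ 0.79601    -0.79733101  0.09848998]
71.95779256436002 [0.08 0.02 0.09]
```

Call:
{"op": "servo_tool", "data": {"fingers": [-1, -1, -1, -1, -1, -1, -1, -1, -1, -1], "linear": [[0, 0, 0], [0, 0, 0], [0, 0, 0], [0, 0, 0], [0, 0, 0], [0, 0, 0], [0, 0, 0], [0, 0, 0], [0, 0, 0], [0, 0, 0]], "turn": [0, 0, 0, 0, 0, 0, 0, 0, 0, 0], "force": 60}}

```text
time: 10.05
position: [0.5157, -0.21, 0.0588]
eef_rot: [0.0, 0.156, 0.988, -0.0]
force: [-0.6, -0.7, 5.5]
grip_width: 0.0108
grasp_force: 60.2
```

Run:
```python
from h import *
s=manip.state(); print(s["time"],s["position"],(axes(s).T@s["force"]).round(1),s["grip_width"]); im=camera("wrist"); cv2.imwrite("pics/w6.png",im[:,:,::-1])
```

```text
10.05 [ 0.51565165 -0.20997948  0.05879344] [ 0.4 -0.8 -5.5] 0.010785663654227064
```

View pics/w6.png

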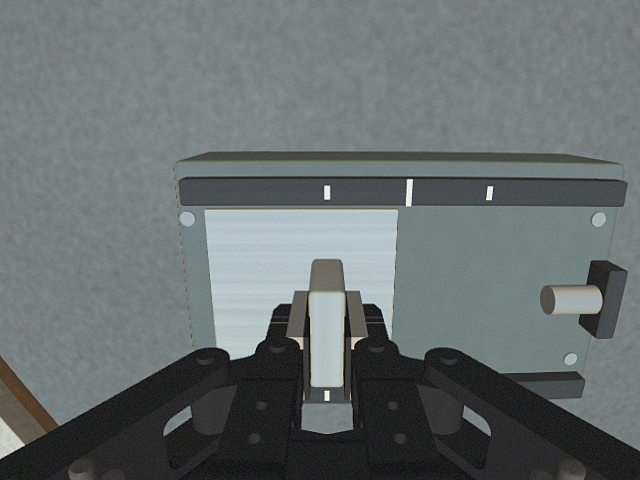

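The tab (326,320) is held between the pads, level with the shut tick (326,193). I'll slide it 30 mm along tool +y.

Call:
{"op": "servo_tool", "data": {"fingers": [-1, -1, -1, -1, -1, -1, -1, -1, -1], "linear": [[0, 0.5, 0], [0, 0.5, 0], [0, 0.5, 0], [0, 0.5, 0], [0, 0.5, 0], [0, 0.5, 0], [0, 0, 0], [0, 0, 0], [0, 0, 0]], "turn": [0, 0, 0, 0, 0, 0, 0, 0, 0]}}

```text
time: 11.22
position: [0.5245, -0.1828, 0.0588]
eef_rot: [-0.0, 0.157, 0.988, -0.002]
force: [-4.7, -7.4, 4.5]
grip_width: 0.011
grasp_force: 60.3
```

Run:
```python
from h import *
s=manip.state(); d=np.array(s["position"])-[0.51565,-0.20998,.0588]; print(s["time"],s["grip_width"],s["grasp_force"],"disp tool",(axes(s).T@d*1000).round(2),"F",(axes(s).T@s["force"]).round(1)); im=camera("wrist"); cv2.imwrite("pics/w7.png",im[:,:,::-1])
for n,r in (("w6",None),("w7",None)):
    g=cv2.imread(f"pics/{n}.png",0)
    print(n,"ticks",[ (int(a),int(b)) for a,b in [(np.flatnonzero(g[188:198].mean(0)>140).min(initial=999),np.flatnonzero(g[188:198].mean(0)>140).max(initial=0))]],np.flatnonzero(g[188:198].mean(0)>140),
     "tab cols",np.flatnonzero(g[325:370,290:360].mean(0)>150)[[0,-1]]+290,"plate cols",np.flatnonzero(g[230:250].mean(0)>150)[[0,-1]])
```

```text
11.225 0.011045832406688817 60.2968293428421 disp tool [ 0.04 28.58 -0.06] F [ 2.2 -8.5 -4.5]
w6 ticks [(324, 492)] [324 325 326 327 328 329 406 407 408 409 410 411 487 488 489 490 491 492] tab cols [311 342] plate cols [207 395]
w7 ticks [(246, 415)] [246 247 248 249 250 251 328 329 330 331 332 333 410 411 412 413 414 415] tab cols [311 342] plate cols [145 395]
```

The opening is 28.6 mm by TCP displacement and 28.7 mm by tick shift, so I'll add the missing 1.4 mm.

Call:
{"op": "servo_tool", "data": {"fingers": [-1, -1, -1, -1, -1, -1], "linear": [[0, 0.14, 0], [0, 0, 0], [0, 0, 0], [0, 0, 0], [0, 0, 0], [0, 0, 0]], "turn": [0, 0, 0, 0, 0, 0]}}

```text
time: 12.02
position: [0.5249, -0.1816, 0.0588]
eef_rot: [-0.0, 0.157, 0.988, -0.002]
force: [-4.4, -7.4, 4.1]
grip_width: 0.0111
grasp_force: 60.3
```

Run:
```python
from h import *
s=manip.state(); d=np.array(s["position"])-[0.51565,-0.20998,.0588]; print(s["time"],s["grip_width"],s["grasp_force"],"disp tool",(axes(s).T@d*1000).round(2),"F",(axes(s).T@s["force"]).round(1)); im=camera("wrist"); cv2.imwrite("pics/w8.png",im[:,:,::-1])
g=cv2.imread("pics/w8.png",0); print(np.flatnonzero(g[188:198].mean(0)>140),np.flatnonzero(g[325:370,290:360].mean(0)>150)[[0,-1]]+290)
if abs((axes(s).T@d)[1]-.03)<.001: print(manip.sign_off())
```

```text
12.025 0.011117106309774178 60.300328731536865 disp tool [ 2.000e-02  2.989e+01 -9.000e-02] F [ 1.9 -8.4 -4.1]
[242 243 244 245 246 247 248 324 325 326 327 328 329 407 408 409 410 411] [311 342]
the job is handed in; nothing more can be done
None
```

The sleeve is set and released at the four-pip mark, the shutter is held about 29.9 mm open (half travel is 30 mm) in the fingers, and the job was handed in at 12 s.

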